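# Contact probe check of a griddle

## Robot

A 6-joint arm with a two-finger parallel gripper is mounted at the origin on a cart in front of the work surface, level with it; the furniture and walls round the work are solid. World frame = base frame: x ahead of the robot, y to its left, z up, the work surface at z = 0. Lengths are in m, angles in rad, forces in N, time in s.
With the tool pointing down it reaches from about 0.25 to 0.775 m from the base axis. Payload 4 kg.
Tool frame: the origin (TCP) lies at the very end of the fingers, on their centre line; the grasp point (between the pads) lies 19 mm behind it; x points along the fingers, y is the direction in which the jaws open and shut, and the axes are right-handed (so a half turn about x gives the same grasp; the last joint's range is limited). The gripper opens to 94 mm and grips with 3 to 60 N. Pads are 16 mm wide; open, the fingers measure 119 mm over their backs; the gripper's body (75 mm by 177 mm) begins 78 mm behind the grasp point.
Start: joints at [-1.316, 0.087, 1.371, -0, 1.684, -0.103], TCP at [0.193, -0.515, 0.206] pointing down, gripper open.
Joint ranges: [-3.1, 3.1], [-0.76, 2.03], [0.27, 2.55], [-1.08, 4.22], [0.17, 2.65], [-2.57, 2.57]. Speed limits (rad/s): [2.79, 2.79, 3.14, 3.14, 3.14, 3.14].

## Interface

Orientations are given as [roll, pitch, yaw] about the fixed x, y, z axes, in that order (R = Rz(yaw) Ry(pitch) Rx(roll)).
In Python, from bench import robot gives the robot as it stands.
- The arm moves only by the tool carry_out, never from a script. Its argument "targets" is a list of rows, each a list of 5 numbers: the closure, from 0 (fully open) to 1 (shut), then the shift along the tool's x, y, z in cm, then the turn about the tool's x in degrees. In form: [[fingers, tx, ty, tz, turn], ...]. A call has 1 to 20 rows; each row shifts and turns the commanded pose from where the row before left it, along the tool's axes as they then stand; what a row does not reach is not made up. A row lasts 1/10 s, in which the tool goes at most 50 mm and 8.59 degrees, less where a joint would pass 70% of its speed; a pose out of reach is approached as far as the arm can. A call is refused whole if a number of a shift passes 5 or a number of a turn 8.59, either way. A call with a gripper value outside its range is refused whole. The fingers move at their own pace and stop on an object; the grip force is fixed at half the most. Time passes only in rows, so rows that do not move let the fingers close. It gives the time, the measured TCP pose, the force and the opening at its end, in the units of the state.
- robot.get_obs(): the state, without advancing time (a new reading comes with each control period).
- robot.snapshot(name): name is "scene" or "side" or "wrist"; returns a dict with "image" (480x640x3 uint8, red, green, blue), "camera_matrix" (3x3 intrinsics, pixels), "distortion" ([k1, k2, p1, p2, k3] as OpenCV has them; the pictures are not rectified), "pose" (4x4, takes a point from camera to world coordinates). Camera axes: x right, y up, looking along -z (the intrinsics and any distortion apply to the point x, -y, -z); pixel columns grow to the right and rows downward; lengths in m; the calibration is good to about 2 mm. A picture is of the moment at which its call begins. There is no depth.
- robot.close_job(): hands the job in, once; it reports no verdict.
The state is a dict: "time": time; "joint_positions": joint angles; "qvel": joint speeds; "joint_torque": joint torques, N m; "tool_pos": TCP position; "ee_rot": TCP orientation; "wrist_force": force on the tool from outside, world axes, zero at the start; "wrist_torque": the same for the moment, N m; "width": finger opening in m.
Only numpy, scipy, OpenCV 4.12 (cv2) and the standard library are available. Lean on these libraries where they do the work, as an engineer would, in place of code of your own. Each camera call takes 0.05 s, during which the arm holds its last target. There are 200 camera calls.

## Task

Check the flat griddle with the orange contact probe: take the probe out of its grey stand and, keeping it upright, touch its tip gently onto the blue test spot and rest it there for a moment, then do the same on the red test spot. Then put the probe back in its stand, standing upright with its tip down in the stand and its black disc resting on the rim, and let go.

Things in the scene. Friction and masses are not known exactly. Their poses are not given: they have to be found in the camera images.
- probe_grip (a point): Upright contact probe (0.1 kg, round about its own z axis, which points up along the handle; grasp it at any yaw). This point is the centre of its orange cylindrical handle, 26 mm in diameter and 60 mm long (30 mm above and below this point). Under the handle is a black guard disc, 64 mm in diameter and 3 mm thick, whose underside is 33 mm below this point; below that a 9 mm steel stem. The probe stands loose in the stand, the disc resting on the stand's rim.
- probe_tip (a point): The centre of the underside of the probe's tip: a flat copper foot, 12 mm in diameter, on the handle's axis, 66 mm below the handle's centre. The foot is sprung: it gives up to 8 mm up the stem, starting at about 1 N and reaching about 3.5 N at 8 mm, and is rigid beyond.
- stand: Grey round stand, fixed, 84 mm in diameter at the foot, 48 mm tall, 52 mm at its rim. Origin: centre of its underside, z up. Open at the top: the mouth is 36 mm wide and no narrower below, the inner floor 8 mm above the underside. With the disc on the rim, the handle's centre is 81 mm above the underside.
- spot_blue: Blue test spot, a flat level disc 30 mm in diameter, standing 2 mm proud of the dark plate of the griddle. Origin: centre of its top face, about 36 mm above the worktop, z up. The griddle is fixed, 190 x 230 mm with handles at its ends, its raised edge 37 mm above the worktop; it carries three such spots, blue, red and yellow, in varying places at least 60 mm apart.
- spot_red: Red test spot, the same disc in red on the same griddle. Origin: centre of its top face, z up. Beware of the wall cabinet behind: its underside is about 0.48 m above the worktop, its front 0.52 m ahead of the robot's base, and it reaches from the left to 0.21 m right of the base's centre line; a wrist held high or far out can strike it, so carry the probe low and close in.
Things that resemble listed ones, but are neither listed nor needed, are in the scene too. What is shaped like the stand but turquoise is not meant.

How it is judged:
On the way, in this order (a step that is already met when the one before it is completed fails the run):
1. the upright probe's tip rests on the blue spot (contact force between probe and spot_blue above 0.3 N and horizontal distance between probe_tip and spot_blue below 0.015 m and angle between probe_tip's own z axis and vertical below 0.26 rad), for 0.2 s.
2. the upright probe's tip rests on the red spot (contact force between probe and spot_red above 0.3 N and horizontal distance between probe_tip and spot_red below 0.015 m and angle between probe_tip's own z axis and vertical below 0.26 rad), for 0.2 s.
At the end, for the whole second after the job is handed in: the probe stands at rest in its stand, released, upright within 10 degrees, its tip inside the stand (within 16 mm of its axis and no more than 22 mm above its underside, so that the disc rests on the rim) (horizontal distance between probe_tip and stand below 0.016 m and z of probe_tip in the frame of stand below 0.022 m and angle between probe_grip's own z axis and vertical below 0.17 rad and contact force between the fingers and probe below 0.05 N and linear speed of probe below 0.02 m/s); the robot touches nothing.
It fails at once if the probe is pressed on a test spot with more than 25 N (contact force between probe and spot_blue above 25 N or contact force between probe and spot_red above 25 N).
It also fails if it takes over 54 s, if anything falls off the work surface, if the arm or the gripper's body presses on something with over 40 N, if the wrist force passes 120 N, or if a joint passes its speed limit or range.

## Working session

There is one attempt and no reset: what is moved stays moved. The work goes in short steps, Python scripts to look and compute and a tool call to move; the robot and the scene stay as the last step left them, time stands still between calls to the robot, and variables do not carry over. Pictures are saved under pics/ and viewed, about 8 in all and at most 12, crops included, and the job is handed in when it is done.

Besides the shell and the picture viewer there is one more tool, called after "Call:" by a JSON object that holds its "name" and its "arguments". carry_out: Moves the arm, as the interface text tells. Its arguments: {"type":"object","properties":{"targets":{"type":"array","items":{"type":"array","items":{"type":"number"}}}},"required":["targets"]}

```bash
mkdir -p pics
cat > h.py <<'E'
import numpy as np, cv2
from bench import robot
def snap(n,f):
    s=robot.snapshot(n); cv2.imwrite('pics/'+f,s['image'][:,:,::-1]); np.savez('pics/'+f+'.npz',**{k:np.array(s[k]) for k in s}); return s
def ray(s,uv):
    p=cv2.undistortPoints(np.array(uv,float).reshape(-1,1,2),np.array(s['camera_matrix']),np.array(s['distortion'])).reshape(-1,2)
    T=np.array(s['pose']); d=np.c_[p[:,0],-p[:,1],-np.ones(len(p))]@T[:3,:3].T
    return T[:3,3],d
def onz(s,uv,z):
    o,d=ray(s,uv); return o+d*((z-o[2])/d[:,2])[:,None]
E
python3 - <<'E'
from h import *
o=robot.get_obs(); print({k:np.round(v,3) for k,v in o.items()})
a=snap('scene','a.png');b=snap('side','b.png');w=snap('wrist','w.png')
for s in (a,b,w): print(np.round(np.array(s['pose']),3).tolist())
E
```

```text
{'time': np.float64(0.0), 'joint_positions': array([-1.316,  0.088,  1.372, -0.   ,  1.684, -0.103]), 'qvel': array([ 0.001, -0.002,  0.001,  0.001, -0.001, -0.002]), 'joint_torque': array([ 1.0000e-03, -3.4018e+01, -3.0243e+01,  7.2000e-02,  3.3000e-02,
       -0.0000e+00]), 'tool_pos': array([ 0.192, -0.515,  0.204]), 'ee_rot': array([-1.663,  1.569,  1.836]), 'wrist_force': array([-0.107,  0.21 , -0.642]), 'wrist_torque': array([0.   , 0.047, 0.008]), 'width': np.float64(0.094)}
[[0.992, -0.099, 0.082, 0.494], [0.127, 0.668, -0.734, -0.991], [0.018, 0.738, 0.675, 0.938], [0.0, 0.0, 0.0, 1.0]]
[[-0.988, 0.033, -0.15, 0.264], [-0.152, -0.342, 0.927, 0.725], [-0.021, 0.939, 0.343, 0.364], [0.0, 0.0, 0.0, 1.0]]
[[0.351, 0.904, 0.245, 0.263], [-0.936, 0.339, 0.088, -0.49], [-0.003, -0.26, 0.966, 0.383], [0.0, 0.0, 0.0, 1.0]]
```

View pics/a.png

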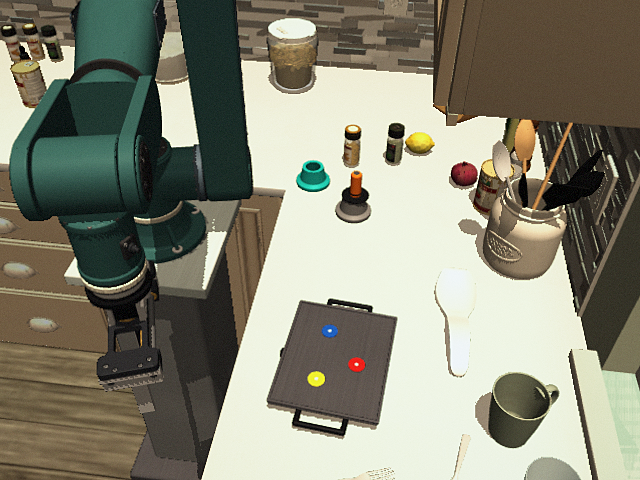

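View pics/b.png

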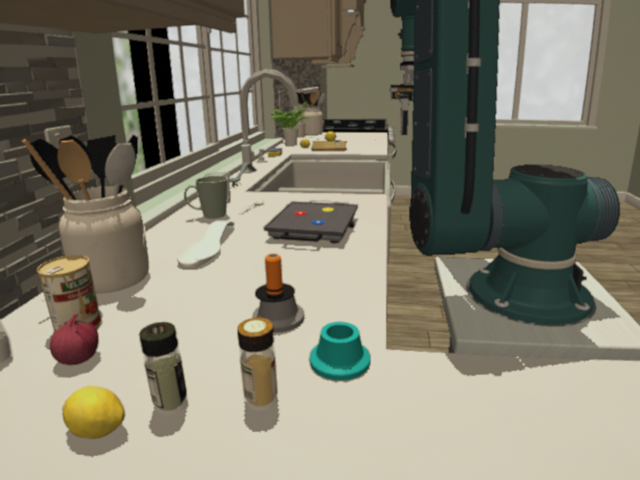

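The scene view shows the orange handle at about (356,185) in its grey stand, the turquoise decoy at (313,176), and blue at (330,331) and red at (357,365) on the griddle. The side view shows the same layout, with the handle at (273,273).

```bash
cat >> h.py <<'E'
def load(f):
    z=np.load('pics/'+f+'.npz'); return {k:z[k] for k in z}
def blob(s,col,roi,vmin=90):
    h=cv2.cvtColor(s['image'],cv2.COLOR_RGB2HSV); lo,hi=dict(blue=((100,150),(125,255)),red=((0,200),(4,255)),orange=((5,200),(14,255)))[col]
    m=cv2.inRange(h,(lo[0],lo[1],vmin),(hi[0],255,255))
    if col=='red': m|=cv2.inRange(h,(174,180,vmin),(180,255,255))
    k=np.zeros_like(m);x0,y0,x1,y1=roi;k[y0:y1,x0:x1]=m[y0:y1,x0:x1]
    n,l,st,c=cv2.connectedComponentsWithStats(k); i=1+np.argmax(st[1:,4]); return c[i],st[i],(l==i)
def tri(r):
    A=np.zeros((3,3));b=np.zeros(3)
    for o,d in r:
        d=d[0]/np.linalg.norm(d[0]);P=np.eye(3)-np.outer(d,d);A+=P;b+=P@o
    p=np.linalg.solve(A,b); return p,[np.linalg.norm(np.cross(p-o,d[0]/np.linalg.norm(d[0]))) for o,d in r]
E
python3 - <<'E'
from h import *
a=load('a.png');b=load('b.png')
R={'blue':((310,310,350,350),(305,212,335,232)),'red':((340,350,375,380),(285,205,312,222)),'orange':((340,165,370,205),(255,245,290,300))}
for c in R:
    r=[];
    for s,roi in zip((a,b),R[c]):
        u,st,m=blob(s,c,roi); r.append(ray(s,u)); print(c,u.round(1),st, onz(s,u,.036 if c!='orange' else .081).round(4))
    p,e=tri(r); print(' tri',p.round(4),np.round(e,4))
E
```

```text
blue [329.4 330.7] [322 325  16  13 146] [[ 0.4169 -0.2597  0.036 ]]
blue [320.8 222.1] [319 221   4   3  10] [[ 0.4093 -0.2513  0.036 ]]
 tri [ 0.4136 -0.2583  0.0336] [0.0032 0.0032]
red [356.4 364.3] [349 358  16  14 166] [[ 0.4733 -0.3275  0.036 ]]
red [297.  213.5] [296 213   3   2   4] [[ 0.4792 -0.3143  0.036 ]]
 tri [ 0.4772 -0.3241  0.0327] [0.004 0.004]
orange [355.6 184.6] [351 173  11  22 178] [[0.4261 0.1276 0.081 ]]
orange [273.3 273.5] [266 257  16  33 413] [[0.4266 0.1355 0.081 ]]
 tri [0.4268 0.1309 0.0787] [0.001 0.001]
```

Run:
```python
from h import *
from scipy.spatial.transform import Rotation as Ro
o=robot.get_obs(); R=Ro.from_euler('xyz',o['ee_rot']).as_matrix(); print(R.round(3)); p=o['tool_pos']
for n,t in (('probe',[.4265,.131,.25]),('blue',[.415,-.259,.2])): print(n,(R.T@(np.array(t)-p)*100).round(2))
a=load('a.png')
cx=onz(a,[[313,163],[353,133],[353,162],[338,210],[371,210],[355,220],[395,163]],0.0);print(cx.round(3))
```

```text
[[-0.     0.35  -0.937]
 [ 0.002 -0.937 -0.35 ]
 [-1.    -0.002 -0.   ]]
probe [ -4.44 -52.3  -44.53]
blue [  0.49 -16.16 -29.8 ]
[[0.303 0.307 0.   ]
 [0.39  0.462 0.   ]
 [0.404 0.327 0.   ]
 [0.388 0.13  0.   ]
 [0.465 0.142 0.   ]
 [0.431 0.1   0.   ]
 [0.511 0.339 0.   ]]
```

Call:
{"name": "carry_out", "arguments": {"targets": [[0,0,-2,-1.7,0],[0,0,-3.1,-2.6,0],[0,0,-3.1,-2.6,0],[0,0,-3.1,-2.6,0],[0,0,-3.1,-2.6,0],[0,0,-3.1,-2.6,0],[0,0,-3.1,-2.6,0],[0,0,-3.1,-2.6,0],[0,0,-3.1,-2.6,0],[0,0,-3.1,-2.6,0],[0,0,-3.1,-2.6,0],[0,0,-3.1,-2.6,0],[0,0,-3.1,-2.6,0],[0,0,-3.1,-2.6,0],[0,0,-3.1,-2.6,0],[0,0,-3.1,-2.6,0],[0,0,-3.1,-2.6,0],[0,0,0,0,0],[0,0,0,0,0],[0,0,0,0,0]]}}

```text
time: 2.15
tool_pos: [0.4171, 0.1189, 0.2053]
ee_rot: [0.592, 1.57, -2.193]
wrist_force: [0.5, -1.0, -0.4]
width: 0.094
```

Run:
```python
from h import *
w=snap('wrist','w1.png')
o=robot.get_obs();print(o['time'],o['tool_pos'].round(4),o['ee_rot'].round(3),o['joint_positions'].round(2),w['pose'].round(3).tolist())
```

```text
2.2 [0.4172 0.1186 0.2054] [ 0.966  1.57  -1.82 ] [ 0.15 -0.18  1.62 -0.    1.69  1.36] [[0.35, 0.904, 0.245, 0.488], [-0.937, 0.338, 0.091, 0.144], [-0.001, -0.261, 0.965, 0.384], [0.0, 0.0, 0.0, 1.0]]
```

View pics/w1.png

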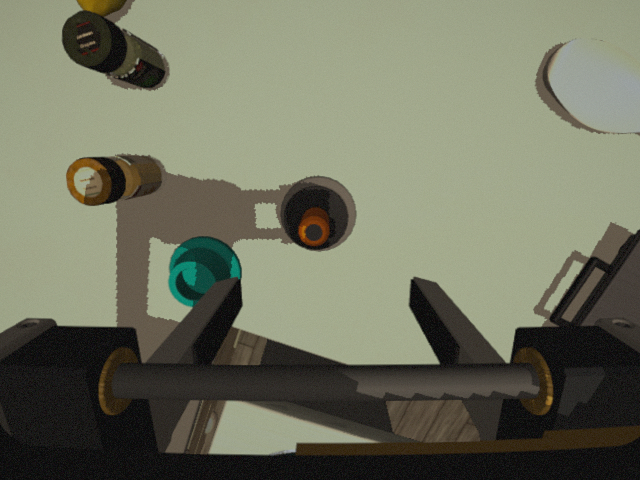

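The wrist view shows the handle top at (314,231), the stand's foot circle centred at about (318,213), and the turquoise decoy at (205,272), left of the jaws' path.

Run:
```python
from h import *
from scipy.spatial.transform import Rotation as Ro
w=load('w1.png'); u,st,m=blob(w,'orange',(285,190,345,260),40); print(u,st)
g=cv2.cvtColor(w['image'],cv2.COLOR_RGB2HSV)[205:250,292:340]
ys,xs=np.nonzero(m); print(xs.min(),xs.max(),ys.min(),ys.max())
print('top',onz(w,[[314,232]],.111),'base foot',onz(w,[[281,213],[355,213],[318,177],[318,250],[318,213.5]],0.002).round(4).tolist())
print('turq',onz(w,[[195,278]],.05))
o=robot.get_obs();R=Ro.from_euler('xyz',o['ee_rot']).as_matrix()
for t in ([.4265,.131,.062],np.r_[onz(w,[[314,232]],.111)[0][:2],.062]): print((R.T@(np.array(t)-o['tool_pos'])*100).round(2))
```

```text
[314.41750842 225.37878788] [298 207  32  39 594]
298 329 207 245
top [[0.42577017 0.13131116 0.111     ]] base foot [[0.4087, 0.1682, 0.002], [0.4376, 0.0906, 0.002], [0.4604, 0.143, 0.002], [0.3827, 0.1145, 0.002], [0.4226, 0.1291, 0.002]]
turq [[0.32284742 0.22745547 0.05      ]]
[14.34 -0.84 -1.31]
[14.34 -0.9  -1.25]
```

Call:
{"name": "carry_out", "arguments": {"targets": [[0,0,-0.9,-1.3,0],[0,2,0,0,0],[0,2,0,0,0],[0,2,0,0,0],[0,2,0,0,0],[0,2,0,0,0],[0,2,0,0,0],[0,1.5,0,0,0],[0,0.6,0,0,0],[0,0,0,0,0],[0,0,0,0,0]]}}

```text
time: 3.3
tool_pos: [0.4273, 0.1328, 0.0653]
ee_rot: [2.965, 1.569, 0.18]
wrist_force: [0.0, 0.5, -0.4]
width: 0.094
```

Run:
```python
from h import *
w=snap('wrist','w2.png')
o=robot.get_obs();print(o['time'],o['tool_pos'].round(4),o['wrist_force'])
```

```text
3.35 [0.4275 0.1328 0.0655] [-0.37336259  0.5241653   0.48819462]
```

View pics/w2.png

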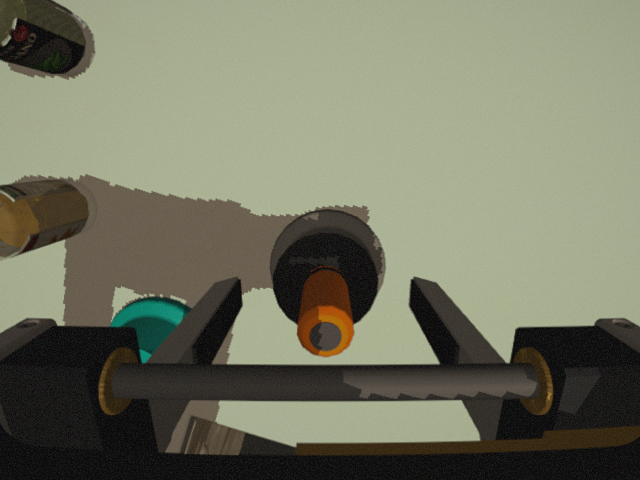

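The handle's top (326,338) is centred between the fingers (240 and 411). Lower slightly and close.

Call:
{"name": "carry_out", "arguments": {"targets": [[0,0.2,0,0,0],[0.4,0,0,0,0],[0.8,0,0,0,0],[1,0,0,0,0],[1,0,0,0,0],[1,0,0,0,0],[1,0,0,0,0],[1,0,0,0,0],[1,0,0,0,0],[1,0,0,0,0],[1,0,0,0,0]]}}

```text
time: 4.45
tool_pos: [0.4265, 0.1327, 0.0624]
ee_rot: [1.32, 1.571, -1.463]
wrist_force: [-0.4, -0.4, 0.9]
width: 0.0255
```

Call:
{"name": "carry_out", "arguments": {"targets": [[1,-1,0,0,0],[1,-2,0,0,0],[1,-2,0,0,0],[1,-2,0,0,0],[1,-1,0,0,0],[1,0,1.5,0.6,0],[1,0,3,1.2,0],[1,0,3,1.2,0],[1,0,3,1.2,0],[1,0,3,1.2,0],[1,0,3,1.2,0],[1,0,3,1.2,0],[1,0,3,1.2,0],[1,0,3,1.2,0],[1,0,3,1.2,0],[1,0,3,1.2,0],[1,0,3,1.2,0],[1,0,1.8,1,0],[1,0,0,0,0],[1,0,0,0,0]]}}

```text
time: 6.45
tool_pos: [0.4148, -0.2588, 0.1421]
ee_rot: [-1.481, 1.569, 2.017]
wrist_force: [0.3, -0.0, -2.1]
width: 0.0253
```

Run:
```python
from h import *
w=snap('wrist','w3.png');a=snap('scene','a3.png')
o=robot.get_obs();print(o['time'],o['tool_pos'].round(4),o['wrist_force'],o['width'],o['joint_positions'].round(2))
A=cv2.resize(a['image'][180:420,220:460],(480,480),interpolation=cv2.INTER_CUBIC)
W=w['image'][120:480:,160:480]
cv2.imwrite('pics/m3.png',np.hstack([A[:360],W])[:,:,::-1])
```

```text
6.55 [ 0.415  -0.2581  0.1424] [ 1.19241155 -0.35247352 -1.15258715] 0.02600650395176442 [-0.67 -0.03  1.61  0.    1.56  0.54]
```

View pics/m3.png

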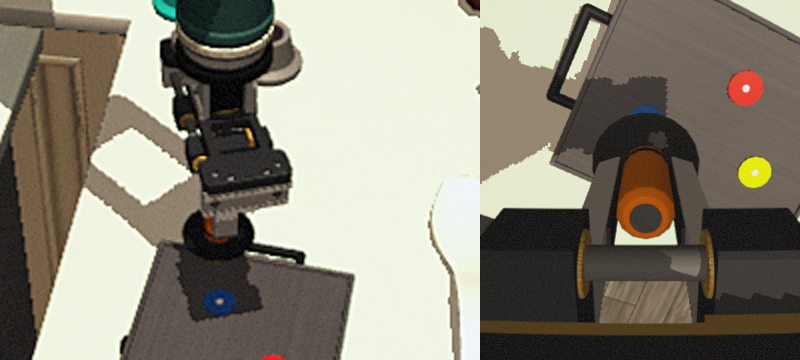

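The left crop shows the probe held over the griddle with the blue spot in its shadow. In the right crop, blue peeks out behind the disc at wrist pixel (325,228), and red is at (425,208).

Run:
```python
from h import *
w=load('w3.png');a=load('a3.png')
u,st,m=blob(w,'red',(395,180,455,240)); print('red w',u,st,onz(w,u,.036))
u,st,m=blob(w,'blue',(300,215,350,245),40); print('blue w',u,st,onz(w,[u[0],st[1]],.036))
u,st,m=blob(a,'blue',(310,310,350,350),40); print('blue a',u,st,onz(a,u,.036))
u,st,m=blob(a,'red',(340,350,375,380)); print('red a',u,st,onz(a,u,.036))
# handle top in wrist: centre of grey cap
print('cap', onz(w,[[325.5,337]],.142+.019+.030))
```

```text
red w [425.01777778 216.29777778] [408 205  34  20 225] [[ 0.46605541 -0.32924503  0.036     ]]
blue w [325.72254335 229.63583815] [311 225  30  10 173] [[ 0.42981393 -0.25384388  0.036     ]]
blue a [329.35915493 330.61971831] [322 325  16  12 142] [[ 0.41687415 -0.25962827  0.036     ]]
red a [356.37125749 364.31137725] [349 358  16  14 167] [[ 0.47330232 -0.32760933  0.036     ]]
cap [[ 0.41487577 -0.25957526  0.191     ]]
```

Call:
{"name": "carry_out", "arguments": {"targets": [[1,2,0,0,0],[1,2,0,-0.1,0],[1,1,0,0,0],[1,0.5,0,0,0],[1,0.3,0,0,0],[1,0.3,0,0,0],[1,0.2,0,0,0],[1,0,0,0,0],[1,0,0,0,0],[1,0,0,0,0],[1,0,0,0,0],[1,0,0,0,0]]}}

```text
time: 7.75
tool_pos: [0.4163, -0.2588, 0.0798]
ee_rot: [2.415, 1.57, -0.369]
wrist_force: [0.1, 1.1, 1.3]
width: 0.026
```

Run:
```python
from h import *
a=snap('scene','a4.png');b=snap('side','b4.png')
for i in range(4):
    o=robot.get_obs();print(o['time'],o['tool_pos'].round(4),o['wrist_force'].round(2));robot.snapshot('side')
A=cv2.resize(a['image'][270:370,270:390],(400,333),interpolation=cv2.INTER_CUBIC)
B=cv2.resize(b['image'][180:255,270:360],(400,333),interpolation=cv2.INTER_CUBIC)
cv2.imwrite('pics/m4.png',np.hstack([A,B])[:,:,::-1])
```

```text
7.85 [ 0.4163 -0.2589  0.0797] [1.5  0.84 0.98]
7.9 [ 0.4163 -0.2589  0.0797] [1.05 1.   0.34]
7.95 [ 0.4163 -0.2589  0.0797] [ 1.29  0.56 -0.26]
8.0 [ 0.4162 -0.2589  0.0796] [-0.19  0.69  0.6 ]
```

View pics/m4.png

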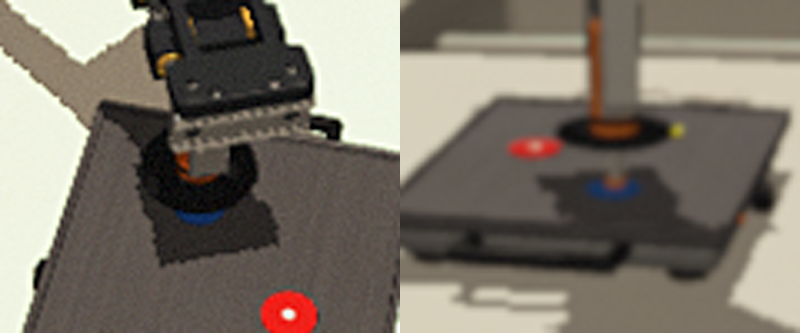

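Side view (right crop): the copper foot sits centrally on the blue spot, crop pixel (613,183). The wrist force has risen by about 1.6–2 N. I'll press 2 mm more to make sure, then compare.

Call:
{"name": "carry_out", "arguments": {"targets": [[1,0.1,0,0,0],[1,0.1,0,0,0],[1,0,0,0,0],[1,0,0,0,0],[1,0,0,0,0],[1,0,0,0,0]]}}

```text
time: 8.65
tool_pos: [0.4162, -0.2589, 0.0777]
ee_rot: [2.103, 1.57, -0.68]
wrist_force: [2.3, 0.7, 1.6]
width: 0.0258
```

Run:
```python
from h import *
f=[]
for i in range(10):
    o=robot.get_obs();f.append(o['wrist_force']);robot.snapshot('side')
print(o['time'],o['tool_pos'].round(4),np.mean(f,0))
```

```text
9.1 [ 0.416  -0.2589  0.0775] [2.04857703 0.26893393 1.78391169]
```

Call:
{"name": "carry_out", "arguments": {"targets": [[1,-1,0,0,0],[1,-2,0,0,0],[1,0,1.4,-0.5,0],[1,0,2.8,-1,0],[1,0,2.8,-1,0],[1,0,1.4,-0.5,0],[1,0,0,0,0],[1,0,0,0,0],[1,1.3,0,0,0],[1,0.5,0,0,0],[1,0.4,0,0,0],[1,0.3,0,0,0],[1,0.2,0,0,0],[1,0.2,0,0,0],[1,0,0,0,0],[1,0,0,0,0],[1,0,0,0,0],[1,0,0,0,0]]}}

```text
time: 10.95
tool_pos: [0.4736, -0.3269, 0.0787]
ee_rot: [2.134, 1.57, -0.649]
wrist_force: [-0.8, 1.9, 0.7]
width: 0.0257
```

Run:
```python
from h import *
a=snap('scene','a5.png');b=snap('side','b5.png')
f=[]
for i in range(8):
    o=robot.get_obs();f.append(o['wrist_force']);robot.snapshot('side')
print(o['time'],o['tool_pos'].round(4),np.mean(f,0))
A=cv2.resize(a['image'][290:390,300:420],(400,333),interpolation=cv2.INTER_CUBIC)
B=cv2.resize(b['image'][175:250,255:345],(400,333),interpolation=cv2.INTER_CUBIC)
cv2.imwrite('pics/m5.png',np.hstack([A,B])[:,:,::-1])
```

```text
11.4 [ 0.4735 -0.3269  0.0785] [-0.74266775  1.28580695  1.90520819]
```

View pics/m5.png

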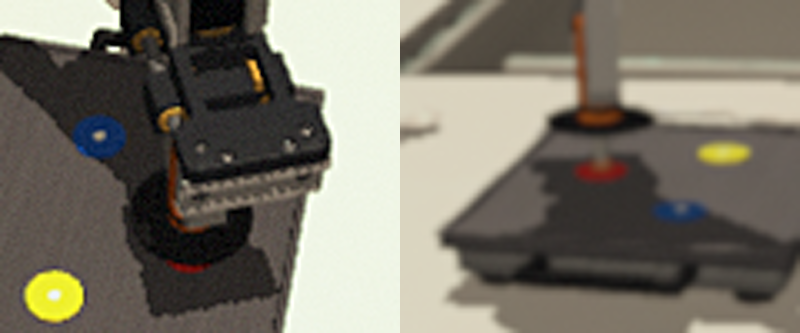

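The foot rests centrally on red (side crop (600,165)), and the force is up by about 2.9 N. Now lift, come back in x first, then return to the stand.

Call:
{"name": "carry_out", "arguments": {"targets": [[1,-1,0,0,0],[1,-2,0,0,0],[1,-2,0,0,0],[1,-1.5,-0.4,1,0],[1,0,-0.9,2.5,0],[1,0,-0.4,1.05,0],[1,0,-1.4,-0.55,0],[1,0,-2.9,-1.1,0],[1,0,-2.9,-1.1,0],[1,0,-2.9,-1.1,0],[1,0,-2.9,-1.1,0],[1,0,-2.9,-1.1,0],[1,0,-2.9,-1.1,0],[1,0,-2.9,-1.1,0],[1,0,-2.9,-1.1,0],[1,0,-2.9,-1.1,0],[1,0,-2.9,-1.1,0],[1,0,-2.9,-1.1,0],[1,0,-2.9,-1.1,0],[1,0,-2.9,-1.1,0]]}}

```text
time: 13.45
tool_pos: [0.4262, 0.0934, 0.143]
ee_rot: [-1.274, 1.57, 2.226]
wrist_force: [-0.3, -0.5, -1.2]
width: 0.0253
```

Call:
{"name": "carry_out", "arguments": {"targets": [[1,0,-2.9,-1,0],[1,0,-1,-0.3,0],[1,0,0,0,0],[1,0,0,0,0],[1,0,0,0,0]]}}

```text
time: 13.95
tool_pos: [0.4256, 0.1314, 0.1433]
ee_rot: [0.914, 1.57, -1.871]
wrist_force: [0.9, 0.2, -0.9]
width: 0.0253
```

Run:
```python
from h import *
a=snap('scene','a6.png');b=snap('side','b6.png')
o=robot.get_obs();print(o['time'],o['tool_pos'].round(4),o['wrist_force'],o['width'])
A=cv2.resize(a['image'][120:240,280:430],(400,320),interpolation=cv2.INTER_CUBIC)
B=cv2.resize(b['image'][220:340,200:350],(400,320),interpolation=cv2.INTER_CUBIC)
cv2.imwrite('pics/m6.png',np.hstack([A,B])[:,:,::-1])
```

```text
14.05 [0.4257 0.1314 0.1434] [ 0.73890328  0.14793621 -0.8574866 ] 0.025846792108516932
```

View pics/m6.png

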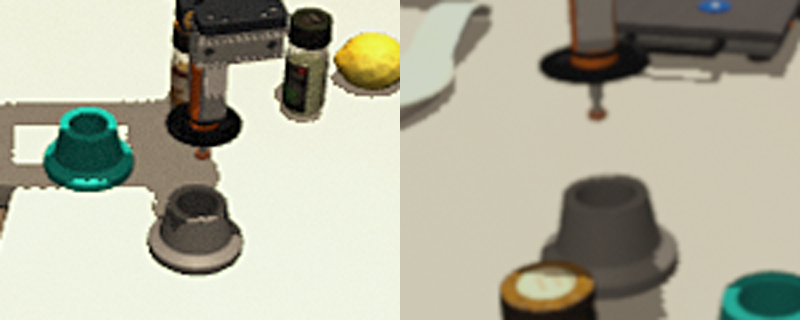

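The probe hangs upright. The grey stand's rim is centred near crop (201,200) in the scene view and (608,191) in the side view. I'll triangulate rim and foot to compare.

Run:
```python
from h import *
a=load('a6.png');b=load('b6.png')
ra=[280+201*.375,120+200*.375]; rb=[200+208*.375,220+191*.375]
ta=[280+202*.375,120+156*.375]; tb=[200+197*.375,220+115*.375]
for n,p,q,z in(('rim',ra,rb,.052),('tip',ta,tb,.096)):
    print(n,onz(a,p,z).round(4),onz(b,q,z).round(4),tri([ray(a,p),ray(b,q)]))
```

```text
rim [[0.4269 0.1267 0.052 ]] [[0.4201 0.1386 0.052 ]] (array([0.42445342, 0.13090143, 0.04801201]), [np.float64(0.0022747248846572287), np.float64(0.002274724884657299)])
tip [[0.4254 0.1302 0.096 ]] [[0.4262 0.1301 0.096 ]] (array([0.42576576, 0.13029449, 0.09603921]), [np.float64(0.00039701322546973955), np.float64(0.00039701322546982395)])
```

The rim (0.4245, 0.131) and tip (0.4257, 0.1305) agree within 2 mm, against about 12 mm of clearance. Descend.

Call:
{"name": "carry_out", "arguments": {"targets": [[1,2,0,0,0],[1,2,0,0.1,0],[1,1,0,0,0],[1,1,0,0,0],[1,1,0,0,0],[1,0.5,0,0,0],[1,0.3,0,0,0],[1,0.2,0,0,0],[1,0,0,0,0],[1,0,0,0,0]]}}

```text
time: 15.05
tool_pos: [0.425, 0.1321, 0.0639]
ee_rot: [2.815, 1.57, 0.032]
wrist_force: [-0.1, -0.2, -1.5]
width: 0.0255
```

Call:
{"name": "carry_out", "arguments": {"targets": [[1,0.15,0,0,0],[1,0,0,0,0],[1,0,0,0,0],[0.7,0,0,0,0],[0.65,0,0,0,0],[0.6,0,0,0,0],[0.5,0,0,0,0],[0.2,0,0,0,0],[0,0,0,0,0],[0,0,0,0,0],[0,0,0,0,0],[0,-1,0,0,0],[0,-2,0,0,0],[0,-3,0,0,0],[0,-3,0,0,0],[0,-3,0,0,0],[0,-2,0,0,0],[0,0,0,0,0],[0,0,0,0,0]]}}

```text
time: 16.95
tool_pos: [0.4247, 0.1321, 0.2021]
ee_rot: [2.821, 1.57, 0.037]
wrist_force: [0.5, -0.7, 0.1]
width: 0.0939
```

Run:
```python
from h import *
a=snap('scene','a7.png');b=snap('side','b7.png')
o=robot.get_obs();print(o['time'],o['tool_pos'].round(4),o['wrist_force'],o['width'])
A=cv2.resize(a['image'][120:240,280:430],(400,320),interpolation=cv2.INTER_CUBIC)
B=cv2.resize(b['image'][220:340,200:350],(400,320),interpolation=cv2.INTER_CUBIC)
cv2.imwrite('pics/m7.png',np.hstack([A,B])[:,:,::-1])
```

```text
17.05 [0.4238 0.1319 0.2004] [-0.19251441 -0.63578521 -0.18391805] 0.09425737129130135
```

View pics/m7.png

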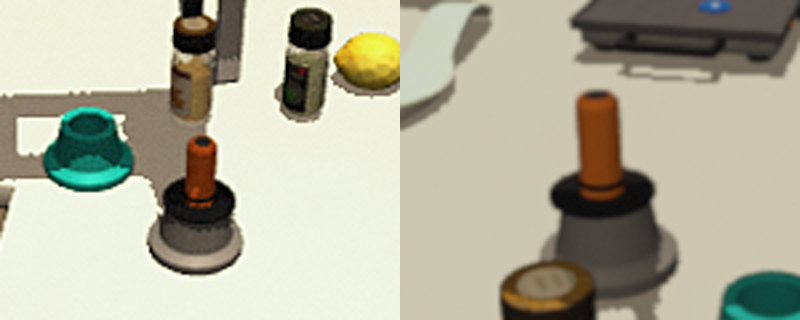

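The probe stands upright in the grey stand with its disc on the rim, and the gripper is clear above it.

```bash
python3 -c "
from h import *
robot.close_job()"
```

```text
the job is handed in; nothing more can be done
```

I took the probe from the grey stand, rested its tip on the blue spot and then the red one, and put it back in its stand and let go. I handed the job in at about 17 s; no verdict was given.

- **Spots:** In the side view the tip sat near the middle of each spot. The wrist force rose by about 3 N on each, so it was a gentle press; wrist readings are noisy, by about 0.5–1 N.
- **Stand:** The final views show the probe upright with its disc on the rim, and the open gripper about 14 cm above where it let go, touching nothing.
- **Disagreement:** The two cameras' position estimates for the spots and the stand's rim differed by about 1 cm. I used values checked from the wrist camera or from both views together, and the touches and the fit bore them out.

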